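# Lock the instrument mould shut

### The arm

A 6-joint arm with a two-finger parallel gripper is mounted at the origin on the work surface. World frame = base frame: x ahead of the robot, y to its left, z up, the work surface at z = 0. Lengths are in m, angles in degrees, forces in N, time in s.
With the tool pointing down it reaches from about 0.25 to 0.725 m from the base axis. Payload 9.7 kg.
Tool frame: the origin (TCP) lies at the very end of the fingers, on their centre line; the grasp point (between the pads) lies 19 mm behind it; z points along the fingers, y is the direction in which the jaws open and shut (so a half turn about z gives the same grasp; the last joint's range is limited). The gripper opens to 85 mm and grips with 20 to 120 N. Pads are 22 mm wide; open, the fingers measure 114 mm over their backs; the gripper's body (76 mm by 85 mm) begins 54 mm behind the grasp point. The pads swing forward as they close: fully open they stand 13 mm farther back than shut.
Start: joints at [-73.625, 4.979, 10.078, 95.1, 0, 90], TCP at [0.155, -0.528, 0.231] pointing down, gripper open.
Joint ranges: [-179.16, 179.16], [-48.56, 103.87], [-65.8, 70.77], [-126.05, 130.52], [-82.76, 87.17], [-180, 180]. Speed limits (degrees/s): [127.2, 127.2, 147.25, 180, 180, 180].

### API

Orientations are given as [roll, pitch, yaw] about the fixed x, y, z axes, in that order (R = Rz(yaw) Ry(pitch) Rx(roll)).
In Python, from workcell import bot gives the robot as it stands.
- The arm moves only by the shell command python3 -m pendant 'ROWS' [FORCE]. ROWS is JSON, a list that holds one entry, the list of rows, each a list of 7 numbers: the shift along the tool's x, y, z in cm, then the turn, a rotation vector about the tool's x, y, z in rad, then the opening in per cent of the stroke, from 0 (shut) to 100 (fully open). In form: [[[dx, dy, dz, ax, ay, az, gripper], ...]]. A call has 1 to 5 rows; each row shifts and turns the pose as measured when the row begins, along the tool's axes as they then stand; what a row does not reach is not made up. A row lasts 1/12 s, in which the tool goes at most 41.7 mm and 7.16 degrees, less where a joint would pass 70% of its speed; a pose out of reach is approached as far as the arm can. A call with a gripper value outside its range is refused whole. The fingers move at their own pace and stop on an object; FORCE is the grip in N (left out, the last holds). Time passes only in rows, so rows that do not move let the fingers close. It gives the time, the measured TCP pose, the force and the opening at its end, in the units of the state.
- bot.get_obs(): the state, without advancing time (a new reading comes with each control period).
- bot.camera(name): name is "side" or "top" or "wrist"; returns the picture (480x640x3 uint8, red, green, blue); there is no depth.
- bot.get_calibration(name): a dict with "intrinsics" (3x3 intrinsics, pixels), "D" ([k1, k2, p1, p2, k3] as OpenCV has them; the pictures are not rectified), "pose" (4x4, takes a point from camera to world coordinates); the wrist camera has in their place "T_tool_cam" (4x4, takes a point from camera to tool coordinates, whose origin is the TCP and whose axes are the flange's). Camera axes: x right, y down, z forward; pixel columns grow to the right and rows downward; lengths in m; the calibration is good to about 2 mm. A picture is of the moment at which its call begins: read the wrist's pose just before it. get_calibration takes no time and is no camera call.
- bot.job_done(): hands the job in, once; it reports no verdict.
Trained networks look in the newest picture that a camera, given by its name, has taken for a name from the list of things; names that differ only in an ending like _2 or _b are one class to them, and where a whole thing is asked for, a point or a joint stands for the part that bears it (a point fixed in the world has none). Each returns a list of dicts, best first, with "confidence" (0 to 1); they miss things now and then, are a little off and sometimes report something else, mostly with a low value. They report only what shows in the picture. A call takes as long as a camera call.
- bot.masks_of(camera, thing): "pixels" (480x640 bool, what is visible of it) and "extent" ([left, top, right, bottom] in pixels, round what is visible of it).
- bot.mark_of(camera, thing): "uv" ([column, row] in pixels: a listed point, or the origin of a listed thing).
The state is a dict: "time": time; "q": joint angles; "qd": joint speeds; "joint_efforts": joint torques, N m; "ee_pos": TCP position; "tcp_rot": TCP orientation; "wrist_force": force on the tool from outside, world axes, zero at the start; "torque": the same for the moment, N m; "opening": finger opening in m.
Only numpy, scipy, OpenCV 4.12 (cv2) and the standard library are available. Lean on these libraries where they do the work, as an engineer would, in place of code of your own. Each camera call takes 0.05 s, during which the arm holds its last target. There are 200 camera calls.

### The job

Lock the instrument mould: with closed fingertips push the red stud to turn the brass disc until its slot lines up with the steel bar, then push the bar's blue tab until the bar has gone through the slot and is fully home in the steel bridge on the other half. Push gently and only push: grip and lift nothing, leave the glue jar, the spool clamp and the little plane where they stand, and finish with the hand clear.

Things in the scene. Friction and masses are not known exactly. Their poses are not given: they have to be found in the camera images.
- mould: Plywood mould in two halves, fixed. Origin on the bench under the disc's axis, z up. In its frame (mm): x -50..330, y -175..85, 40 high; from x 60 on a dark bent side rises to 58. The bar lies along y at x = 0 and is pushed to -y. Two low dark bridges over its path, 35 wide in x, top 63 above the bench: guide at y 58..78, far bridge, which receives the bar, at y -82..-57.
- disc_centre (a point): Point on the disc's axis at the level of its brass top, 56 mm above the bench; fixed to the mould, same axes.
- locking_disc (a joint): Disc angle q (rad), counter-clockwise from above, range -0.6..3.74, starts 0.6..2.54. Brass, 72 mm across, top 56 mm above the bench, 18 mm slot right across. Slot in line with the bar at 0 and, equally good, at 3.14. Stays where left; about 2 to 3 N at the stud turns it. The bar stops at its rim if the slot is well out of line; the bar's round nose centres it if nearly in line.
- stud_top (a point): Centre of the top of the red upright stud on the disc: 14 mm diameter, 35 mm tall, top 91 mm and foot 56 mm above the bench. It turns with the disc: in the mould's axes it stands at 24 mm x (-cos q, -sin q) from the disc's axis, so at the start on the -y side; the shorter way to 0 or 3.14 ends with it moving to +y.
- lock_bar (a joint): How far the bar is pushed in (m), towards the mould's -y: starts at 0 to 0.015, fully home (end stop, tab 2 mm short of the guide) at 0.135. Steel, 12 mm square, 172 mm long with the tab at its tail, rounded nose, top 55 mm above the bench; cannot be lifted. Stays where it is left; needs about 3 N, more when faster; the end stop is rigid.
- tab_top (a point): Centre of the top edge of the blue upright push tab on the tail of the bar, 34 mm wide (across the bar), 12 mm thick (along the bar), top 90 mm above the bench, reaching down to 43 mm. Push on its outer face (mould's +y side) towards the mould's -y.
- bar_nose (a point): Foremost point of the bar's nose, at mid-height of the bar (49 mm above the bench). In the mould's frame y = 55 mm minus the bar's travel.
- spool_clamp: Small spool clamp standing on the mould beyond the far bridge: two discs 40 mm across on a rod, 54 mm tall, top 94 mm above the bench. Origin: centre of its underside. Leave alone.
- glue_jar: White jar with orange cap, 60 mm across, 85 mm tall, on the bench on the bar's side of the mould. Origin: centre of its underside. Leave alone.
- thumb_plane: Little brass and dark wood plane, 30 x 90 x 40 mm, on the bench in front of the mould. Origin: centre of its underside. Leave alone.

How it is judged (in metres and radians):
On the way, in this order (a step that is already met when the one before it is completed fails the run):
1. the disc's slot is lined up with the bar (within 0.2 rad) while the bar is still out of the slot (value of joint lock_bar below 0.03 m and (value of joint locking_disc between -0.2 and 0.2 rad or value of joint locking_disc between 2.94 and 3.34 rad)), for 0.1 s.
2. the bar is pushed through the slot, home into the far bridge (value of joint lock_bar above 0.125 m), for 0.2 s.
At the end, for the whole second after the job is handed in: The bar is pushed in at least 125 of its 135 mm, through the slot of the disc (within 0.2 rad of 0 or 3.14) and into the far bridge, at rest; the jar, clamp and plane are within 20 mm of where they stood (value of joint lock_bar above 0.125 m and (value of joint locking_disc between -0.2 and 0.2 rad or value of joint locking_disc between 2.94 and 3.34 rad) and velocity of joint lock_bar below 0.005 m/s and distance of each of spool_clamp, glue_jar, thumb_plane from where it was at the start of the episode below 0.02 m); the robot touches nothing.
It fails at once if the spool clamp was moved more than 20 mm, tipped or lifted (distance of spool_clamp from where it was at the start of the episode above 0.02 m or angle between spool_clamp's own z axis and vertical above 0.4 rad).
It fails at once if the glue jar was moved more than 20 mm, tipped or lifted (distance of glue_jar from where it was at the start of the episode above 0.02 m or angle between glue_jar's own z axis and vertical above 0.4 rad).
It fails at once if the plane was moved more than 20 mm, tipped or lifted (distance of thumb_plane from where it was at the start of the episode above 0.02 m or angle between thumb_plane's own z axis and vertical above 0.4 rad).
It fails at once if the disc or its stud was gripped or forced (over 35 N) (contact force between the fingers and locking_disc above 35 N).
It fails at once if the bar or its tab was gripped or forced (over 35 N) (contact force between the fingers and lock_bar above 35 N).
It also fails if it takes over 54 s, if anything falls off the work surface, if the arm or the gripper's body presses on something with over 40 N, if the wrist force passes 120 N, or if a joint passes its speed limit or range.

## Working session

There is one attempt and no reset: what is moved stays moved. The work goes in short steps, Python scripts to look and compute and a shell command to move; the robot and the scene stay as the last step left them, time stands still between calls to the robot, and variables do not carry over. Pictures are saved under pics/ and viewed, about 8 in all and at most 12, crops included, and the job is handed in when it is done.

```bash
mkdir -p pics; ls
cat > h.py <<'E'
import numpy as np, cv2
from workcell import bot
from scipy.spatial.transform import Rotation as R
from scipy.optimize import least_squares
def pose(o=None):
    o=o or bot.get_obs(); T=np.eye(4); T[:3,:3]=R.from_euler('xyz',o['tcp_rot'],degrees=True).as_matrix(); T[:3,3]=o['ee_pos']; return T
def cam(n,T=None):
    c=bot.get_calibration(n); P=np.array(c['pose']) if 'pose' in c else (pose() if T is None else T)@np.array(c['T_tool_cam'])
    return np.array(c['intrinsics'],float),np.array(c['D'],float),P
def proj(n,X,C=None):
    K,D,P=C or cam(n); Pi=np.linalg.inv(P)
    return cv2.projectPoints(np.atleast_2d(X).astype(float),cv2.Rodrigues(Pi[:3,:3])[0],Pi[:3,3],K,D)[0][:,0]
def ray(uv,C):
    K,D,P=C; n=cv2.undistortPoints(np.array([[uv]],float),K,D)[0,0]
    return P[:3,3],P[:3,:3]@np.array([n[0],n[1],1])
def atz(uv,C,z):
    o,d=ray(uv,C); return o+d*(z-o[2])/d[2]
def save(n,im): cv2.imwrite('pics/'+n+'.png',im[:,:,::-1])
E
python3 - <<'E'
from h import *
o=bot.get_obs(); print(o)
Z=dict(disc_centre=.056,stud_top=.091,tab_top=.090,bar_nose=.049,spool_clamp=.04,glue_jar=0,thumb_plane=0,mould=0)
for n in('top','side','wrist'):
    C=cam(n); im=bot.camera(n); save(n+'0',im)
    print(n,C[2][:3,3].round(3))
    for t,z in Z.items():
        r=bot.mark_of(n,t)
        for m in r[:2]: print(' ',t,np.round(m['uv'],1),round(m['confidence'],2),atz(m['uv'],C,z).round(4))
a,b=[cv2.imread(f'pics/{n}0.png') for n in('top','side')]
cv2.imwrite('pics/both.png',np.hstack([a,b])[:, :] if 0 else cv2.resize(np.vstack([a,b]),(400*1,600)))
E
```

```text
pics
{'time': 0.0, 'q': array([-7.36265336e+01,  5.01076045e+00,  1.00320539e+01,  9.50999686e+01,
       -2.43103301e-05,  9.00014954e+01]), 'qd': array([-0.03579104,  0.04936053, -0.04961001,  0.04494225,  0.11507514,
        0.00864043]), 'joint_efforts': array([-7.96686363e-04, -5.20383561e+01,  4.64806581e+01,  1.63082255e-02,
        4.24204040e-05, -1.00335079e-06]), 'ee_pos': array([ 0.15497356, -0.52745713,  0.23056484]), 'tcp_rot': array([-1.79921325e+02,  2.63637076e-05,  1.63719710e+01]), 'wrist_force': array([-0.99297285, -0.20111235, -0.78109385]), 'torque': array([-0.05591462,  0.05165246,  0.01519145]), 'opening': 0.08571215403688769}
top [0.489 0.003 0.769]
  disc_centre [328.8 278.9] 0.81 [0.544  0.0244 0.056 ]
  stud_top [337.7 263.8] 0.92 [0.5613 0.0112 0.091 ]
  tab_top [178.  284.8] 0.79 [0.536 0.229 0.09 ]
  bar_nose [296.8 282.9] 0.76 [0.5396 0.07   0.049 ]
  spool_clamp [432.  271.6] 0.67 [ 0.5529 -0.1233  0.04  ]
  glue_jar [212.3 180.1] 0.69 [0.7072 0.2083 0.    ]
  thumb_plane [426.9 349.3] 0.93 [ 0.4406 -0.1183  0.    ]
  mould [331.1 281.8] 0.86 [0.5438 0.0226 0.    ]
  mould [210.3 181.8] 0.32 [0.7045 0.2115 0.    ]
side [0.241 0.588 0.455]
  disc_centre [336.4 269.1] 0.94 [0.5503 0.0175 0.056 ]
  stud_top [336.5 243.9] 0.95 [0.5573 0.0045 0.091 ]
  tab_top [250.7 328.9] 0.91 [0.547  0.2298 0.09  ]
  tab_top [336.4 243. ] 0.64 [5.597e-01 5.000e-04 9.000e-02]
  bar_nose [326.3 289.1] 0.96 [0.5422 0.0624 0.049 ]
  spool_clamp [375.7 237.6] 0.94 [ 0.5529 -0.1303  0.04  ]
  glue_jar [173.4 338. ] 0.7 [0.7051 0.2138 0.    ]
  glue_jar [326.1 292.4] 0.45 [0.5741 0.0074 0.    ]
  thumb_plane [437.  274.7] 0.72 [ 0.4372 -0.1288  0.    ]
  mould [339.9 302.6] 0.78 [0.5418 0.0212 0.    ]
  mould [252.5 333.2] 0.72 [ 0.6142  0.1482 -0.    ]
wrist [ 0.224 -0.507  0.373]
```

View pics/top0.png

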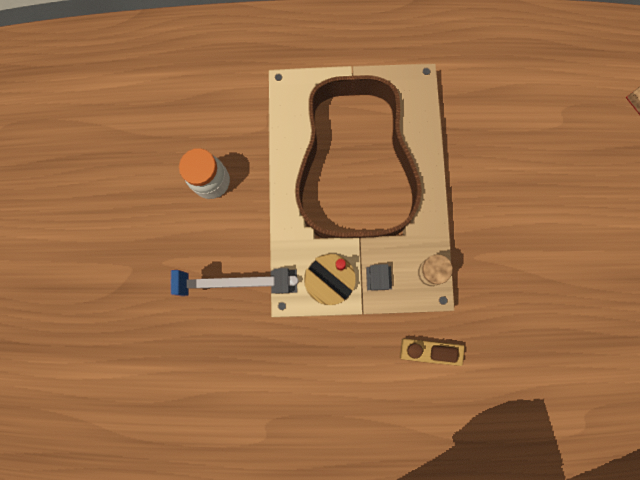

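View pics/side0.png

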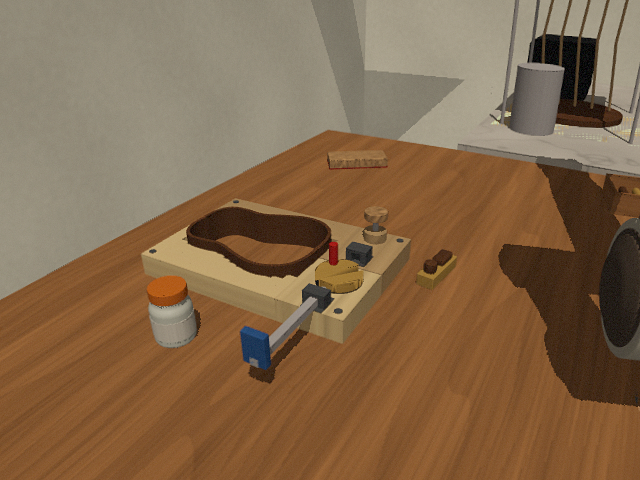

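The pictures show the disc at about (330,279) in the top view. The stud is on its up-right side at (341,264), the bar's tab is at (179,283), the jar is upper left and the plane lower right. Next I'll fit the mould pose, q and bar travel jointly from both views.

```bash
cat >> h.py <<'E'
def model(p):
    x,y,a,q,t=p; Rm=np.array([[np.cos(a),-np.sin(a)],[np.sin(a),np.cos(a)]])
    L=dict(disc_centre=(0,0,.056),stud_top=(-.024*np.cos(q),-.024*np.sin(q),.091),tab_top=(0,.221-t,.09),bar_nose=(0,.055-t,.049),mould=(0,0,0))
    return {k:np.r_[Rm@v[:2]+[x,y],v[2]] for k,v in L.items()}
def fit(views,p0=(.546,.022,0,2.3,.01)):
    """views: (cam tuple, {name:uv})"""
    f=lambda p:np.concatenate([(proj(None,m[k],C)[0]-uv)*(.4 if k=='mould' else 1) for C,d in views for m in[model(p)] for k,uv in d.items()])
    return least_squares(f,p0,loss='soft_l1',x_scale=[.01,.01,.05,.1,.01]),f
E
python3 - <<'E'
from h import *
V=[]
for n in('top','side'):
    bot.camera(n); C=cam(n); d={}
    for t in('disc_centre','stud_top','tab_top','bar_nose','mould'):
        r=bot.mark_of(n,t)
        if r and r[0]['confidence']>.6: d[t]=np.array(r[0]['uv'])
    V.append((C,d))
    s,f=fit([V[-1]]); print(n,s.x.round(4))
s,f=fit(V); print(s.x.round(4)); print(f(s.x).reshape(-1,2).round(1).tolist())
# each point triangulated from both views, height free
for k in V[0][1]:
    if k in V[1][1]:
        A=[ray(v[1][k],v[0]) for v in V]; M=0;b=0
        for o,d in A:
            d=d/np.linalg.norm(d);P=np.eye(3)-np.outer(d,d);M=M+P;b=b+P@o
        print(k,np.linalg.solve(M,b).round(4),model(s.x)[k].round(4))
# bolts of the mould in the top view (by eye) at z=.04
for uv in((278,77),(426,72),(282,306),(443,300)): print(atz(uv,V[0][0],.04).round(4))
print(bot.get_obs()['time'])
E
```

```text
top [0.5443 0.0257 0.045  2.2312 0.0145]
side [5.4360e-01 2.0700e-02 1.0000e-03 2.3822e+00 1.0400e-02]
[0.5432 0.0238 0.0171 2.3305 0.0128]
[[2.6, 0.8], [0.0, 0.3], [0.3, -3.4], [-0.0, -0.6], [-0.3, -0.3], [-0.3, 0.9], [-0.1, 2.1], [2.5, 1.1], [-1.0, 0.2]]
disc_centre [0.5429 0.0266 0.0593] [0.5432 0.0238 0.056 ]
stud_top [0.56   0.0066 0.0945] [0.5601 0.0067 0.091 ]
tab_top [0.5378 0.2333 0.0925] [0.5397 0.2319 0.09  ]
bar_nose [0.5413 0.0657 0.0497] [0.5425 0.066  0.049 ]
[0.8596 0.0994 0.04  ]
[ 0.8622 -0.1305  0.04  ]
[0.5075 0.0923 0.04  ]
[ 0.512  -0.1374  0.04  ]
1.95
```

```bash
python3 -m pendant '[[[0,0,0,0,0,0.12,0],[0,0,0,0,0,0.12,0],[0,0,0,0,0,0.03,0],[2,-3.4,0,0,0,0,0],[2,-3.4,0,0,0,0,0]]]' 20; python3 -m pendant '[[[2,-3.4,0,0,0,0,0],[2,-3.4,0,0,0,0,0],[2,-3.4,0,0,0,0,0],[2,-3.4,0,0,0,0,0],[2,-3.4,0,0,0,0,0]]]'
```

```text
time: 2.37
ee_pos: [0.1931, -0.4621, 0.2287]
tcp_rot: [-179.9, 0.1, -0.2]
wrist_force: [1.2, -0.3, 0.5]
opening: 0.0254
time: 2.78
ee_pos: [0.2955, -0.2857, 0.228]
tcp_rot: [-179.9, 0.1, -0.5]
wrist_force: [0.5, -0.8, -0.4]
opening: 0.0003
```

```bash
python3 -m pendant '[[[2.1,-3.5,0,0,0,0,0],[2.1,-3.5,0,0,0,0,0],[2.1,-3.5,0,0,0,0,0],[2.1,-3.5,0,0,0,0,0],[2.1,-3.5,0,0,0,0,0]]]'; python3 -m pendant '[[[2,-3.5,0,0,0,-0.01,0],[2.1,-3.5,0,0,0,-0.01,0],[2,-3.5,0,0,0,-0.01,0],[1.4,-2.5,0,0,0,0,0],[0,0,0,0,0,0,0]]]'
python3 - <<'E'
from h import *
V=[]
for n in('wrist','top','side'):
    T=pose(); im=bot.camera(n); C=cam(n,T); d={}
    if n=='wrist': save('w1',im); print(T[:3,3],C[2].round(3))
    for t in('disc_centre','stud_top','tab_top','bar_nose','mould'):
        r=bot.mark_of(n,t)
        if r: print(n,t,np.round(r[0]['uv'],1),round(r[0]['confidence'],2))
        if r and r[0]['confidence']>.6: d[t]=np.array(r[0]['uv'])
    V.append((C,d))
p0=(.5432,.0238,.018,2.33,.0128)
print(fit(V[:1],p0)[0].x.round(4)); s,f=fit(V,p0); print(s.x.round(4)); print(f(s.x).reshape(-1,2).round(1).tolist())
E
```

```text
time: 3.2
ee_pos: [0.4023, -0.1063, 0.2296]
tcp_rot: [180.0, -0.2, -0.7]
wrist_force: [1.1, -0.8, 0.2]
opening: 0.0
time: 3.62
ee_pos: [0.4803, 0.0243, 0.2301]
tcp_rot: [-179.5, -0.4, 2.7]
wrist_force: [0.2, -0.1, 0.3]
opening: -0.0
[0.48031695 0.02430951 0.23009605] [[ 0.046 -0.959 -0.278  0.551]
 [-0.999 -0.046 -0.006  0.026]
 [-0.007  0.278 -0.961  0.372]
 [ 0.     0.     0.     1.   ]]
wrist disc_centre [323.9 131.3] 0.9
wrist stud_top [347.  108.9] 0.81
wrist tab_top [349.8 106.3] 0.74
wrist bar_nose [268.8 130.4] 0.94
wrist mould [322.8 127.5] 0.69
side disc_centre [336.9 271.9] 0.69
side tab_top [254.8 330.1] 0.57
side bar_nose [324.3 290.6] 0.67
side mould [335.4 300.1] 0.97
[ 0.5443  0.0238 -0.0737  2.452   0.0576]
[ 0.5434  0.0237 -0.0588  2.4728  0.0157]
[[-1.2, 1.2], [0.7, -0.6], [-313.0, 0.3], [4.8, -3.3], [-0.2, 1.4], [1.6, 0.3], [-0.3, -2.0], [1.1, 1.2]]
```

View pics/w1.png

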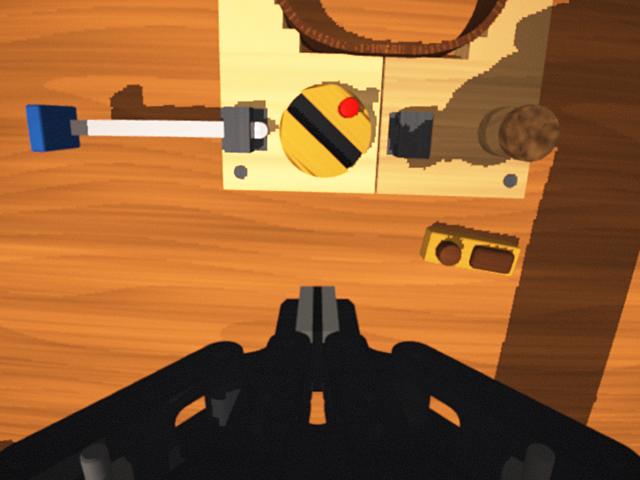

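The wrist view shows the disc at (325,130), stud at (349,107), nose at (262,130), tab at (28–78,104–151), clamp at (528,132) and plane at (470,248). The network put its tab mark on the stud, so I'm dropping that point.

Run:
```python
from h import *
T=pose();C=cam('wrist',T)
d=dict(disc_centre=(323.9,131.3),stud_top=(348,107.5),bar_nose=(268.8,130.4))
for k,z in dict(disc_centre=.056,stud_top=.091,bar_nose=.049).items(): print(k,atz(d[k],C,z).round(4))
print('bolts',atz((240,172),C,.04).round(4),atz((510,181),C,.04).round(4))
print('tab top corners',[atz(u,C,.09).round(3).tolist() for u in((27,105),(32,151))])
print('clamp top',atz((529,132),C,.094).round(4))
im=bot.camera('wrist')
for t in('locking_disc','stud_top','lock_bar','tab_top'):
    for m in bot.masks_of('wrist',t)[:2]: print(t,round(m['confidence'],2),np.round(m['extent'],1))
```

```text
disc_centre [0.5427 0.0192 0.056 ]
stud_top [0.5601 0.0038 0.091 ]
bar_nose [0.5415 0.0632 0.049 ]
bolts [0.5062 0.0884 0.04  ] [ 0.5087 -0.1425  0.04  ]
tab top corners [[0.556, 0.233, 0.09], [0.523, 0.233, 0.09]]
clamp top [ 0.5503 -0.1237  0.094 ]
locking_disc 0.97 [275.4  81.8 364.7 174.8]
locking_disc 0.61 [472.2  96.7 556.2 159.3]
stud_top 0.96 [274.4  84.7 367.6 176.6]
lock_bar 0.96 [ 18.9 104.7 266.2 150.4]
tab_top 0.81 [ 20.1 103.3 265.4 148.5]
```

```bash
python3 -m pendant '[[[2.8,2.1,0,0,0,0.03,0],[2.8,2.1,0,0,0,0,0],[2.8,2.1,3,0,0,0,0],[0,0,4,0,0,0,0],[0,0,4,0,0,0,0]]]'; python3 -m pendant '[[[0,0,0,0,0,0,0]]]'
```

```text
time: 5.18
ee_pos: [0.5701, -0.0395, 0.1302]
tcp_rot: [-179.6, -1.4, 0.7]
wrist_force: [0.4, -0.0, -0.3]
opening: -0.0001
time: 5.27
ee_pos: [0.567, -0.0397, 0.1218]
tcp_rot: [-179.6, -0.7, 0.6]
wrist_force: [-0.9, 0.0, -1.6]
opening: 0.0002
```

```bash
python3 -m pendant '[[[-0.3,0,2.5,0,0.01,-0.005,0],[0,0,2,0,0,0,0],[0,0,0.5,0,0,0,0],[0,0,0,0,0,0,0]]]'
```

```text
time: 5.6
ee_pos: [0.5649, -0.0392, 0.0745]
tcp_rot: [-179.6, -1.3, 0.9]
wrist_force: [-0.3, 0.8, 0.4]
opening: 0.0001
```

Run:
```python
from h import *
T=pose(); print(T[:3,3],bot.get_obs()['tcp_rot'],bot.get_obs()['wrist_force'])
save('w2',np.vstack([bot.camera('wrist')[40:340,120:],cv2.resize(bot.camera('side')[200:320,250:458],(520,300))]))
```

```text
[ 0.56494099 -0.03921178  0.07452547] [-179.57146004   -1.31612576    0.94019699] [-0.27552339  0.79655779  0.39499947]
```

View pics/w2.png

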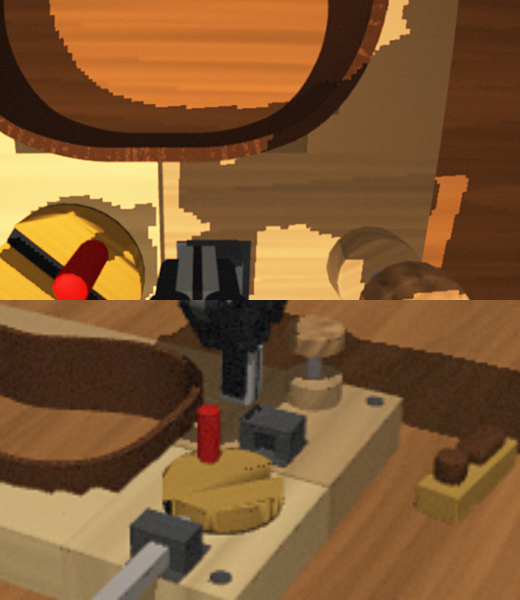

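The fingertip stands beyond the stud (stud top in the crop at about (70,288)), level with its mid-height and clear of the far bridge. Pushing toward +y.

```bash
python3 -m pendant '[[[0,-0.5,0.2,0,0.01,0,0],[0,-0.5,0.1,0,0.01,0,0],[0,-0.5,0,0,0,0,0],[0,-0.3,0,0,0,0,0],[0,-0.3,0,0,0,0,0]]]';python3 -m pendant '[[[0,-0.3,0,0,0,0,0],[0,-0.3,0,0,0,0,0],[0,-0.3,0,0,0,0,0]]]'
```

```text
time: 6.12
ee_pos: [0.5686, -0.0163, 0.0801]
tcp_rot: [-179.6, -3.2, 0.9]
wrist_force: [0.0, 0.0, -0.3]
opening: 0.0001
time: 6.37
ee_pos: [0.57, -0.0081, 0.0813]
tcp_rot: [-179.9, -3.5, 0.9]
wrist_force: [5.0, -8.2, -0.2]
opening: -0.0001
```

```bash
python3 -m pendant '[[[-0.2,-0.2,0.4,0,-0.03,0,0],[-0.2,-0.2,0.4,0,-0.02,0,0],[0,-0.2,0.2,0,0,0,0]]]'
```

```text
time: 6.62
ee_pos: [0.5693, -0.0037, 0.0745]
tcp_rot: [179.8, -1.0, 0.8]
wrist_force: [0.5, -2.8, 2.6]
opening: 0.0001
```

```bash
python3 -m pendant '[[[-0.1,-0.2,0.2,0,-0.01,0,0],[0,-0.2,0,0,0,0,0]]]'
python3 - <<'E'
from h import *
print(pose()[:3,3])
a=bot.camera('top'); bot.camera('side')
for n in('top','side'):
    for t,z in(('stud_top',.091),('disc_centre',.056)):
        if n=='top' and t=='stud_top': bot.camera('top')
        for m in bot.mark_of(n,t)[:1]: print(n,t,round(m['confidence'],2),atz(m['uv'],cam(n),z).round(4))
s=bot.camera('side')
save('t3',np.vstack([cv2.resize(a[200:360,220:480],(520,320)),cv2.resize(s[210:330,250:475],(520,277))]))
E
```

```text
time: 6.78
ee_pos: [0.5691, -0.0, 0.0726]
tcp_rot: [179.7, -0.5, 0.7]
wrist_force: [3.7, -4.5, -1.4]
opening: 0.0002
[ 5.69096394e-01 -1.14836553e-05  7.26062367e-02]
side stud_top 0.78 [0.5681 0.0122 0.091 ]
side disc_centre 0.78 [0.5424 0.0241 0.056 ]
```

View pics/t3.png

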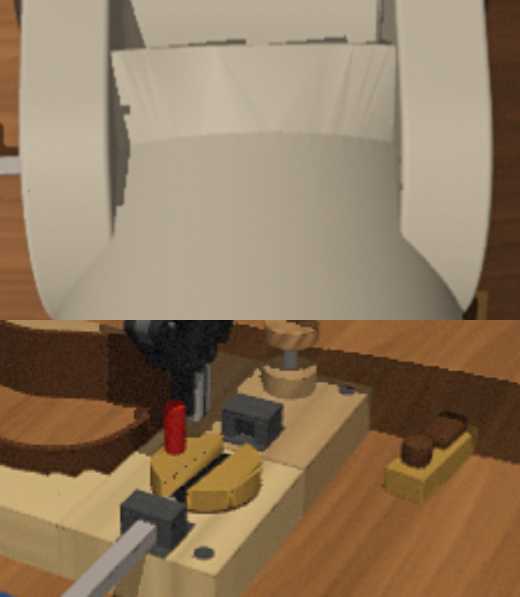

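The slot isn't in line yet: in the side crop the stud is at (175,425) and the slot still sits at a slight angle to the bar. Checking with the wrist camera.

Run:
```python
from h import *
T=pose(); im=bot.camera('wrist'); C=cam('wrist',T)
for t,z in(('stud_top',.091),('disc_centre',.056)):
    for m in bot.mark_of('wrist',t)[:1]: print(t,m['uv'],round(m['confidence'],2),atz(m['uv'],C,z).round(4))
# rectify the plane z=.056: 2 px/mm, x up, y left
S=.0005; xs=.61-np.arange(260)*S*1; ys=.12-np.arange(440)*S
Y,X=np.meshgrid(ys,xs); uv=proj(None,np.c_[X.ravel(),Y.ravel(),np.full(X.size,.056)],C).reshape(260,440,2).astype(np.float32)
r=cv2.remap(im,uv[...,0],uv[...,1],cv2.INTER_LINEAR)
save('w4',np.vstack([cv2.resize(r,(640,378)),im[250:480]]))
```

```text
stud_top [257.8, 329.9] 0.79 [0.5686 0.0211 0.091 ]
disc_centre [269.7, 337.0] 0.55 [0.545  0.0212 0.056 ]
```

View pics/w4.png

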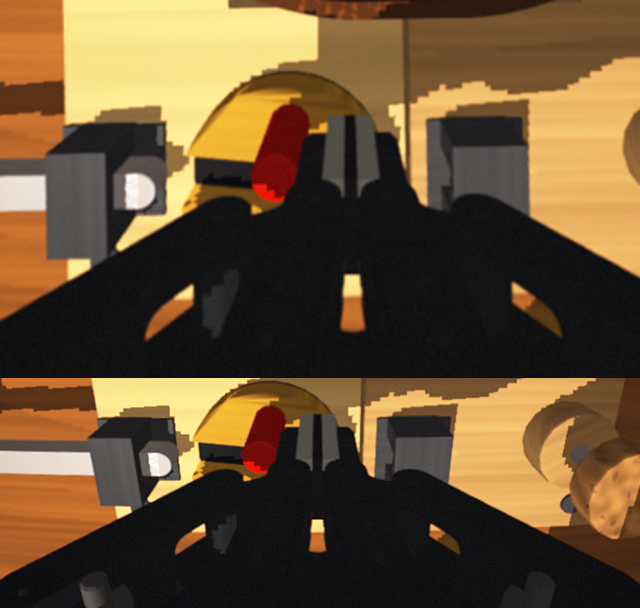

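The rectified view shows the stud's foot at (290,118), so y ≈ 0.020, and the slot edge within about 0.08 rad of the bar. One small nudge more, then I'll back off and check it unobstructed.

```bash
python3 -m pendant '[[[0,-0.15,0,0,0,0,0],[0,0,0,0,0,0,0],[0,1.5,0,0,0,0,0],[0,1.5,0,0,0,0,0],[0,0,-3,0,0,0,0]]]'; python3 -m pendant '[[[0,0,-4,0,0,0,0],[-2,0,-4,0,0,0,0],[-3.5,-1,-2,0,0,0,0],[-3.5,-1,0,0,0,0,0],[0,0,0,0,0,0,0]]]'
python3 - <<'E'
from h import *
T=pose(); im=bot.camera('wrist'); C=cam('wrist',T); print(T[:3,3])
for t,z in(('stud_top',.091),('disc_centre',.056),('bar_nose',.049),('tab_top',.09)):
    for m in bot.mark_of('wrist',t)[:1]: print(t,np.round(m['uv'],1),round(m['confidence'],2),atz(m['uv'],C,z).round(4))
S=.0005; xs=.60-np.arange(220)*S; ys=.25-np.arange(640)*S
Y,X=np.meshgrid(ys,xs); uv=proj(None,np.c_[X.ravel(),Y.ravel(),np.full(X.size,.056)],C).reshape(220,640,2).astype(np.float32)
save('w5',np.vstack([cv2.remap(im,uv[...,0],uv[...,1],cv2.INTER_LINEAR),im[:300]]))
E
```

```text
time: 7.75
ee_pos: [0.5658, -0.0275, 0.0978]
tcp_rot: [179.9, 0.0, 0.9]
wrist_force: [-0.7, -0.2, -0.4]
opening: 0.0
time: 8.17
ee_pos: [0.4733, -0.0079, 0.2032]
tcp_rot: [-179.9, 0.0, 0.8]
wrist_force: [0.2, -0.4, 0.0]
opening: -0.0001
[ 0.47332625 -0.00792144  0.20316701]
stud_top [270.3  80.6] 0.64 [0.5677 0.0215 0.091 ]
disc_centre [274.8 118.9] 0.75 [0.545  0.0227 0.056 ]
bar_nose [215.4 123.6] 0.61 [0.5413 0.0669 0.049 ]
```

View pics/w5.png

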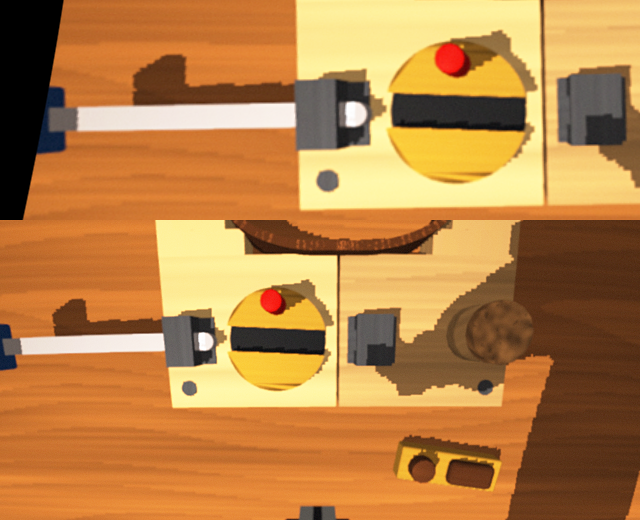

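The slot runs from (390,110) to (525,113) in the rectified view, within about 0.04 rad of the bar, and the nose is still outside it. Moving to the tab's outer side.

```bash
python3 -m pendant '[[[0.8,-3.8,0,0,0,0,0],[0.8,-3.8,0,0,0,0,0],[0.8,-3.8,0,0,0,0,0],[0.8,-3.8,0,0,0,0,0],[0.8,-3.8,0,0,0,0,0]]]';python3 -m pendant '[[[0.8,-3.8,0,0,0,0,0],[0.8,-3.8,0,0,0,0,0],[0.8,-2,0,0,0,0,0],[0,0,0,0,0,0,0]]]'
```

```text
time: 8.83
ee_pos: [0.518, 0.0959, 0.2012]
tcp_rot: [-175.9, 0.6, 8.3]
wrist_force: [0.2, -0.7, 0.1]
opening: 0.0002
time: 9.17
ee_pos: [0.5384, 0.1563, 0.2042]
tcp_rot: [-173.5, 1.0, 13.0]
wrist_force: [0.6, 0.4, 0.1]
opening: 0.0001
```

```bash
python3 -c "
from h import *
o=bot.get_obs();print(o['q'].round(1),o['qd'].round(1))"
```

```text
[ 12.9   6.8   8.9  93.    6.5 179.9] [ 0.3  1.5 -0.1  0.5 -0.4 -0. ]
```

Joint 6 is at its 180° limit. I'll turn the tool to yaw ≈ 91° and push with the fingers' 22 mm side instead.

```bash
cat >> h.py <<'E'
def need(x,y,z,yaw):
    T=pose(); Rt=R.from_euler('xyz',[180,0,yaw],degrees=True).as_matrix()
    print('pos',T[:3,3].round(4),'shift cm',(T[:3,:3].T@(np.array([x,y,z])-T[:3,3])*100).round(2),'rotvec',R.from_matrix(T[:3,:3].T@Rt).as_rotvec().round(3), 'F',bot.get_obs()['wrist_force'].round(1))
E
python3 -c "
from h import *
need(.54,.275,.204,91)
need(.54,.275,.204,13)"
```

```text
pos [0.5384 0.1563 0.2042] shift cm [  2.82 -11.46   1.27] rotvec [-0.107 -0.062 -1.361] F [0.6 0.4 0.1]
pos [0.5384 0.1563 0.2042] shift cm [  2.82 -11.46   1.27] rotvec [-0.113  0.017 -0.002] F [0.6 0.4 0.1]
```

```bash
python3 -m pendant '[[[0,0,0,-0.05,0,-0.1,0],[0,0,0,-0.06,0,-0.1,0],[0,0,0,0,0,-0.12,0],[0,0,0,0,0,-0.12,0],[0,0,0,0,0,-0.12,0]]]';python3 -m pendant '[[[0,0,0,0,0,-0.12,0],[0,0,0,0,0,-0.12,0],[0,0,0,0,0,-0.12,0],[0,0,0,0,0,-0.12,0],[0,0,0,0,0,-0.12,0]]]'; python3 -c "
from h import *
need(.54,.275,.204,91)"
```

```text
time: 9.58
ee_pos: [0.5404, 0.1567, 0.1981]
tcp_rot: [-179.6, 0.8, 46.1]
wrist_force: [-0.9, -0.1, 0.7]
opening: 0.0001
time: 10.0
ee_pos: [0.5414, 0.1556, 0.1931]
tcp_rot: [-178.9, 0.6, 81.8]
wrist_force: [-0.1, -0.3, -0.0]
opening: -0.0001
pos [0.5414 0.1556 0.1931] shift cm [11.78 -1.86 -1.18] rotvec [-0.021  0.009 -0.16 ] F [-0.1 -0.3 -0. ]
```

```bash
python3 -m pendant '[[[3.9,-0.6,0,-0.01,0.01,-0.08,0],[3.9,-0.3,0,-0.01,0,-0.07,0],[3.9,0,0,0,0,0,0],[0,0,0,0,0,0,0]]]'; python3 -c "
from h import *
need(.54,.275,.12,91)"
```

```text
time: 10.33
ee_pos: [0.5416, 0.2739, 0.1888]
tcp_rot: [-179.8, 0.0, 90.9]
wrist_force: [0.5, 0.2, -0.2]
opening: -0.0001
pos [0.5416 0.2739 0.1888] shift cm [ 0.12 -0.13  6.88] rotvec [-0.004  0.001 -0.002] F [ 0.5  0.2 -0.2]
```

```bash
python3 -m pendant '[[[0,-0.1,3.5,0,0,0,0],[0,0,3.5,0,0,0,0],[0,0,3,0,0,0,0],[0,0,2,0,0,0,0],[0,0,0,0,0,0,0]]]'
python3 - <<'E'
from h import *
need(.54,.265,.062,91)
T=pose(); im=bot.camera('wrist'); C=cam('wrist',T)
s=bot.camera('side')
save('w6',np.hstack([cv2.resize(im,(400,300)),cv2.resize(s[220:400,180:420],(400,300))]))
E
```

```text
time: 10.75
ee_pos: [0.5409, 0.2758, 0.061]
tcp_rot: [-179.6, 0.1, 91.0]
wrist_force: [0.0, -0.6, -1.2]
opening: 0.0002
pos [0.5409 0.2758 0.061 ] shift cm [-1.08 -0.11 -0.09] rotvec [-0.006  0.002  0.   ] F [ 0.  -0.6 -1.2]
```

View pics/w6.png

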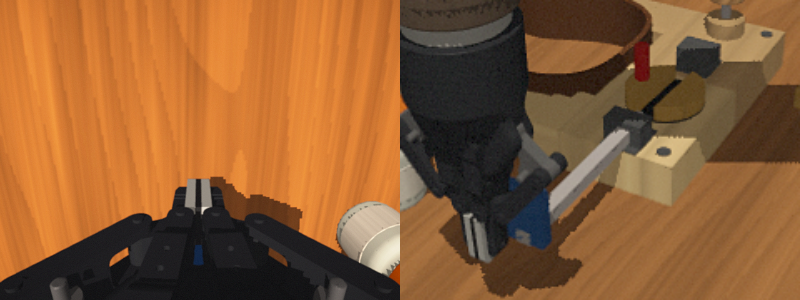

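The fingers stand just outside the blue tab and are centred on it, and the slot looks in line with the bar. Starting the push.

```bash
python3 -m pendant '[[[-1,-0.1,-0.1,0,0,0,0],[-1,0,0,0,0,0,0],[-0.5,0,0,0,0,0,0],[-0.4,0,0,0,0,0,0],[-0.4,0,0,0,0,0,0]]]'; python3 -m pendant '[[[-0.4,0,0,0,0,0,0],[-0.4,0,0,0,0,0,0],[-0.4,0,0,0,0,0,0],[-0.4,0,0,0,0,0,0],[-0.4,0,0,0,0,0,0]]]'
```

```text
time: 11.27
ee_pos: [0.5452, 0.2416, 0.0735]
tcp_rot: [179.7, -0.3, 91.0]
wrist_force: [-0.2, 1.8, -1.5]
opening: 0.0002
time: 11.68
ee_pos: [0.546, 0.2201, 0.0748]
tcp_rot: [179.6, -0.4, 91.0]
wrist_force: [-0.1, 2.6, -1.6]
opening: -0.0003
```

```bash
python3 -m pendant '[[[-0.4,-0.2,0.3,0,0,0,0],[-0.4,-0.2,0.3,0,0,0,0],[-0.4,-0.1,0.2,0,0,0,0],[-0.4,0,0.1,0,0,0,0],[-0.4,0,0.1,0,0,0,0]]]'; python3 -m pendant '[[[-0.4,-0.1,0.1,0,0,0,0],[-0.4,0,0.1,0,0,0,0],[-0.4,0,0.1,0,0,0,0],[-0.4,0,0.1,0,0,0,0],[-0.4,0,0.1,0,0,0,0]]]'
```

```text
time: 12.1
ee_pos: [0.5422, 0.1985, 0.0654]
tcp_rot: [179.4, -0.5, 91.0]
wrist_force: [0.5, 3.0, 1.9]
opening: -0.0001
time: 12.52
ee_pos: [0.5416, 0.1764, 0.06]
tcp_rot: [179.3, -0.5, 91.0]
wrist_force: [0.3, 2.4, 2.1]
opening: -0.0
```

```bash
python3 -m pendant '[[[-0.4,0,-0.1,0,0,0,0],[-0.4,0,0,0,0,0,0],[-0.4,0,0,0,0,0,0],[-0.4,0,0,0,0,0,0],[-0.4,0,0,0,0,0,0]]]'; python3 -m pendant '[[[-0.4,0,0,0,0,0,0],[-0.3,0,0,0,0,0,0],[0,0,0,0,0,0,0]]]'
python3 - <<'E'
from h import *
need(.54,.13,.062,91)
s=bot.camera('side'); C=cam('side')
for t,z in(('tab_top',.09),):
    for m in bot.mark_of('side',t)[:2]: print(t,np.round(m['uv']),round(m['confidence'],2),atz(m['uv'],C,z).round(4))
save('s7',cv2.resize(s[200:340,240:440],(800,560)))
E
```

```text
time: 12.93
ee_pos: [0.5416, 0.1541, 0.0601]
tcp_rot: [179.4, -0.5, 91.0]
wrist_force: [0.8, 2.9, 0.6]
opening: 0.0002
time: 13.18
ee_pos: [0.5418, 0.1454, 0.0601]
tcp_rot: [179.4, -0.5, 91.0]
wrist_force: [0.4, 1.7, 0.7]
opening: 0.0001
pos [0.5418 0.1454 0.0601] shift cm [-1.54 -0.2  -0.2 ] rotvec [ 0.01  -0.008 -0.   ] F [0.4 1.7 0.7]
tab_top [300. 284.] 0.85 [0.5476 0.1216 0.09  ]
```

View pics/s7.png

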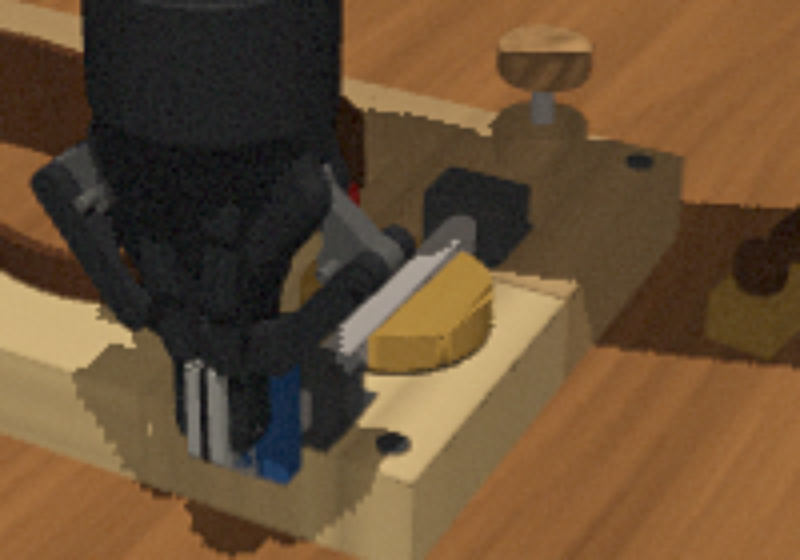

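The bar has passed through the slot and its nose is at the far bridge at (470,235). That agrees with the model's travel of about 114 mm. The last ~16 mm I'll do slowly.

```bash
python3 -m pendant '[[[-0.3,0,0,0,0,0,0],[-0.3,0,0,0,0,0,0],[-0.3,0,0,0,0,0,0],[0,0,0,0,0,0,0]]]'; python3 -m pendant '[[[-0.2,0,0,0,0,0,0],[-0.2,0,0,0,0,0,0],[-0.1,0,0,0,0,0,0],[0,0,0,0,0,0,0]]]'
```

```text
time: 13.62
ee_pos: [0.5418, 0.1363, 0.0599]
tcp_rot: [179.4, -0.4, 91.0]
wrist_force: [-0.3, 1.2, -0.0]
opening: 0.0001
time: 13.95
ee_pos: [0.5419, 0.1309, 0.0599]
tcp_rot: [179.4, -0.5, 91.0]
wrist_force: [1.0, 1.8, 1.7]
opening: -0.0
```

```bash
for i in 1; do :; done; python3 -m pendant '[[[-0.15,0,0,0,0,0,0],[0,0,0,0,0,0,0]]]'; python3 -m pendant '[[[-0.15,0,0,0,0,0,0],[0,0,0,0,0,0,0]]]'
```

```text
time: 14.12
ee_pos: [0.5419, 0.1292, 0.0599]
tcp_rot: [179.4, -0.5, 91.0]
wrist_force: [0.1, 1.2, 0.5]
opening: 0.0005
time: 14.28
ee_pos: [0.5419, 0.1275, 0.0598]
tcp_rot: [179.4, -0.4, 91.0]
wrist_force: [0.1, 1.5, 0.3]
opening: -0.0
```

Run:
```python
from h import *
s=bot.camera('side'); C=cam('side')
for m in bot.mark_of('side','tab_top')[:1]: print(np.round(m['uv'],1),round(m['confidence'],2),atz(m['uv'],C,.09).round(4))
save('s8',cv2.resize(s[250:330,270:370],(800,600),interpolation=cv2.INTER_CUBIC)[:600])
```

```text
[307.3 280.3] 0.87 [0.544  0.1097 0.09  ]
```

View pics/s8.png

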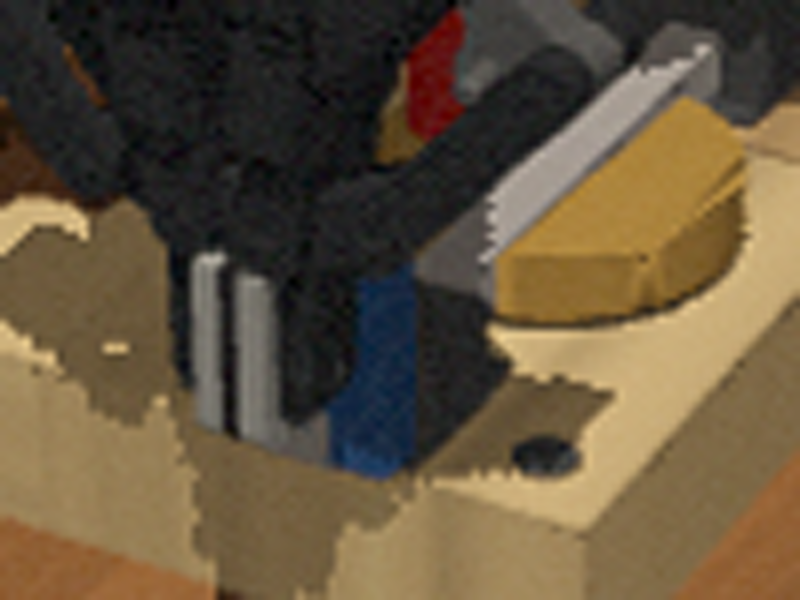

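Travel is estimated at 131–132 mm. I'll feel for the end stop in tiny steps.

```bash
python3 -m pendant '[[[-0.12,0,0,0,0,0,0],[0,0,0,0,0,0,0]]]'
```

```text
time: 14.55
ee_pos: [0.5419, 0.1263, 0.0597]
tcp_rot: [179.4, -0.4, 91.0]
wrist_force: [-0.3, -0.5, 0.4]
opening: 0.0001
```

```bash
python3 -m pendant '[[[-0.12,0,0,0,0,0,0],[0,0,0,0,0,0,0]]]'
```

```text
time: 14.72
ee_pos: [0.5418, 0.1261, 0.0597]
tcp_rot: [179.4, -0.6, 91.1]
wrist_force: [-0.2, -0.3, 1.0]
opening: -0.0001
```

```bash
python3 -m pendant '[[[-0.12,0,0,0,0,0,0]]]'
```

```text
time: 14.8
ee_pos: [0.5418, 0.126, 0.0598]
tcp_rot: [179.4, -0.7, 91.1]
wrist_force: [0.1, 12.3, 0.4]
opening: 0.0001
```

That's the end stop: 12 N with no motion. Backing off and lifting clear.

```bash
python3 -m pendant '[[[1,0,0,0,0,0,0],[2,0,0,0,0,0,0],[2,0,-2,0,0,0,0],[0,0,-4,0,0,0,0],[0,0,-4,0,0,0,0]]]'; python3 -m pendant '[[[3,0,-3,0,0,0,0],[4,0,-2,0,0,0,0],[4,0,0,0,0,0,0],[0,0,0,0,0,0,0]]]'
python3 - <<'E'
from h import *
for n in('top','side'):
    a=bot.camera(n); C=cam(n); save(n+'9',a)
    for t,z in(('tab_top',.09),('stud_top',.091),('disc_centre',.056),('spool_clamp',.04),('glue_jar',0),('thumb_plane',0)):
        for m in bot.mark_of(n,t)[:1]: print(n,t,np.round(m['uv'],1),round(m['confidence'],2),atz(m['uv'],C,z).round(4))
a,b=[cv2.imread(f'pics/{n}9.png') for n in('top','side')]
cv2.imwrite('pics/f.png',np.vstack([cv2.resize(a[160:380,160:480],(480,330)),cv2.resize(b[180:360,140:470],(480,262))]))
E
```

```text
time: 15.22
ee_pos: [0.5352, 0.1753, 0.1528]
tcp_rot: [-179.6, -0.2, 90.9]
wrist_force: [0.9, 0.8, 1.1]
opening: 0.0002
time: 15.55
ee_pos: [0.5353, 0.2862, 0.2127]
tcp_rot: [179.7, -0.3, 90.7]
wrist_force: [1.3, 0.7, -1.0]
opening: 0.0001
top tab_top [266.9 281.7] 0.95 [0.5389 0.1065 0.09  ]
top stud_top [330.5 261.3] 0.83 [0.5649 0.0208 0.091 ]
top disc_centre [325.6 280.3] 0.78 [0.5421 0.0289 0.056 ]
top spool_clamp [432.3 269.5] 0.97 [ 0.5559 -0.1238  0.04  ]
top glue_jar [210.5 181.2] 0.93 [0.7055 0.2112 0.    ]
top thumb_plane [427.9 348.5] 0.89 [ 0.4418 -0.1199  0.    ]
side tab_top [309.2 276.7] 0.68 [0.5464 0.1009 0.09  ]
side stud_top [327.4 244.5] 0.6 [0.5683 0.0127 0.091 ]
side disc_centre [336.7 272.7] 0.66 [0.545  0.0262 0.056 ]
side spool_clamp [377.  239.4] 0.63 [ 0.5482 -0.1254  0.04  ]
side glue_jar [175.4 338.5] 0.91 [0.7018 0.2132 0.    ]
side thumb_plane [437.4 273.6] 0.76 [ 0.4377 -0.1325  0.    ]
```

View pics/f.png

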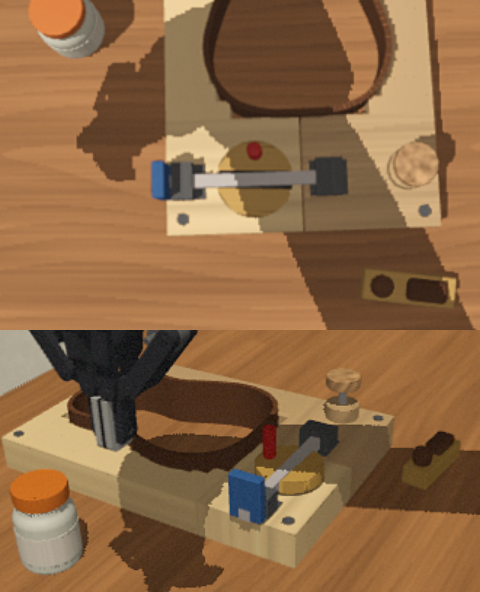

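The tab at (160,180) is now up against the guide. The bar runs through the slot into the far bridge at (330,177), the jar, clamp and plane are where they stood, and the hand is clear. Handing in.

```bash
python3 -c "
from workcell import bot
print(bot.job_done())"
```

```text
the job is handed in; nothing more can be done
None
```

The mould is locked and I handed the job in at about 16 s of the 54 s allowed. I pushed the stud until the slot was within about 0.04 rad of the bar. Then I pushed the tab until the bar reached its end stop, which showed as about 12 N with no further motion. The pushing itself mostly read 2–3 N at the wrist, with a peak of about 8 N on the stud.

- **Bar and hand:** the last pictures show the tab up against the guide, the bar through the slot and into the far bridge, and the hand clear.
- **Other objects:** the jar, clamp and plane measured within about 5 mm of their starting positions, which is within measuring noise.

**What went wrong or disagreed:**
- **Misdetection:** the network once marked the stud as the tab in the wrist camera's picture, so I dropped that point.
- **Stud position:** the side camera's mark for the stud read about 9 mm lower in y than the other views. I went by the rectified wrist picture instead.
- **Joint limit:** joint 6 reached its 180° limit on the way to the tab. I turned the tool to about 91° yaw and pushed with the narrow side of the fingers.

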